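Slide the tall battery box home into its charging dock

ROBOT

A 6-joint arm with a two-finger parallel gripper is mounted at the origin on the work surface. World frame = base frame: x ahead of the robot, y to its left, z up, the work surface at z = 0. Lengths are in mm, angles in rad, forces in N, time in s.
With the tool pointing down it reaches from about 300 to 950 mm from the base axis. Payload 3.1 kg.
Tool frame: the origin (TCP) lies on the centre line of the jaws, within the pads' length; the fingertips stand 25 mm ahead of it and the grasp point (between the pads) lies 6 mm ahead of it; y points along the fingers, x is the direction in which the jaws open and shut, and the axes are right-handed (so a half turn about y gives the same grasp; the last joint's range is limited). The gripper opens to 85 mm and grips with 20 to 120 N. Pads are 22 mm wide; open, the fingers measure 114 mm over their backs; the gripper's body (76 mm by 85 mm) begins 54 mm behind the grasp point. The pads swing forward as they close: fully open they stand 13 mm farther back than shut.
Start: joints at [1.16, 0.308, 1.634, -0, 1.2, -0.07], TCP at [208.927, 589.052, 256.272] pointing down, gripper open.
Joint ranges: [-3.06, 3.06], [-0.79, 1.96], [0.05, 2.63], [-1.19, 4.34], [0.05, 2.64], [-2.94, 2.94]. Speed limits (rad/s): [2.79, 2.79, 3.14, 3.14, 3.14, 3.14].

INTERFACE

Orientations are given as [roll, pitch, yaw] about the fixed x, y, z axes, in that order (R = Rz(yaw) Ry(pitch) Rx(roll)).
In Python, from cell import * gives the robot as it stands.
- The arm moves only by the shell command python3 -m jog 'ROWS' [FORCE]. ROWS is JSON, a list of rows, each an object with "dp": the shift along the world's x, y, z in mm, a list of three; "twist": the turn, a rotation vector about the world's x, y, z in rad, a list of three; "claw": the gripper command: -1 is fully open, 1 is shut, values between are in proportion. A call has 1 to 8 rows; each row shifts and turns the commanded pose from where the row before left it; what a row does not reach is not made up. A row lasts 1/8 s, in which the tool goes at most 62.5 mm and 10.7 degrees, less where a joint would pass 70% of its speed; a pose out of reach is approached as far as the arm can. A call is refused whole if a number of a shift passes 62.5 or a number of a turn 0.188, either way. A call with a gripper value outside its range is refused whole. The fingers move at their own pace and stop on an object; FORCE is the grip in N (left out, the last holds). Time passes only in rows, so rows that do not move let the fingers close. It gives the time, the measured TCP pose, the force and the opening at its end, in the units of the state.
- get_state(): the state, without advancing time (a new reading comes with each control period).
- get_image(name): name is "side" or "top"; returns (picture, depth): 400x640x3 uint8, blue, green, red; 400x640 float32, mm along the optical axis (not along the pixel's ray), 0 where there is no reading.
- camera_model(name): a dict with "fx", "fy", "cx", "cy" (pixels), "dist_coeffs" ([k1, k2, p1, p2, k3] as OpenCV has them; the pictures are not rectified), "world_to_cam" (4x4, takes a point from world to camera coordinates). Camera axes: x right, y up, looking along -z (the intrinsics and any distortion apply to the point x, -y, -z); pixel columns grow to the right and rows downward; lengths in mm; the calibration is good to about 2 mm. A picture is of the moment at which its call begins. camera_model takes no time and is no camera call.
- finish_job(): hands the job in, once; it reports no verdict.
The state is a dict: "t": time; "qpos": joint angles; "joint_vel": joint speeds; "tau": joint torques, N m; "tcp_pos": TCP position; "ee_rot": TCP orientation; "wrist_force": force on the tool from outside, world axes, zero at the start; "moment": the same for the moment, N m; "width": finger opening in mm.
Only numpy, scipy, OpenCV 4.12 (cv2) and the standard library are available. Lean on these libraries where they do the work, as an engineer would, in place of code of your own. Each camera call takes 0.05 s, during which the arm holds its last target.

TASK

Slide the tall, heavy battery box along the bench into the charging dock by pushing low on the steel tray at its base, so that it never tips, until its front is fully home and flat against the dock's stop between the two guides; push only the tray, never the case above it or its carrying handle, and do not grip or lift anything. Then press the round button on top of the dock right down to start the charge and let go. Leave everything else on the bench where it stands.

Things in the scene. Friction and masses are not known exactly. Their poses are not given: they have to be found in the camera images.
- battery_box: The battery box, loose, 1.3 to 2.1 kg, upright on the bench. Origin: on the bench under the middle of its case; +x out of its leading face, towards the dock (yaw within 0.25 rad of the dock's), z up. At its base a plain steel tray, the only part to push: 104 (x) by 130 (y) by 40 mm high, x = -72 to +32 mm. Friction 0.5 to 0.75: sliding takes 6 to 16 N; pushed higher than about 45 mm it can tip.
- push_face (a point): Middle of the upright rear face of the tray, the face to push (130 wide, 40 mm high): 72 mm behind the box's origin, 20 mm above the bench; same axes. Here the tray sticks out as a low ledge, 42 mm beyond the case above it (40 mm beyond the lid). Pushed with two spread fingertips flat on this face the box follows them, steadily, in gentle curves too.
- case: The grey case with black lid and handle, fixed on the tray, not to be pushed. Origin: middle of its underside, 40 mm above the box's origin; same axes. 60 (x) by 124 mm; lid 64 by 128 mm, its top 187 mm above the bench; the handle arches to 217 mm above the bench.
- dock: Charging dock, fixed. Origin: on the bench under the middle of its stop face; +x into the dock (the way to push), z up. Housing behind the stop: x = 0 to 130, 200 wide, 80 mm high. Before it two guides 35 mm high, inner faces at y = +-77 from x = -54 to 0, flaring to +-100 at x = -90 mm. Box home: its origin at x = -32, y = 0 (+-12) mm here, yaw equal. The way from box to dock is level and free.
- button_top (a point): Middle of the top of the dock's round grey button (32 mm across, in a black collar 48 mm across and 12 mm high), about 99 mm above the bench, 78 mm behind the stop face. It is pressed straight down.
- button (a joint): Travel of that button: 0 = up, 0.006 m = right down (5 N), springs back.
- gauge_stand: Bystander: dial gauge on a small upright aluminium plate with wooden sides, 72 by 100 by 100 mm; origin under its middle.
- panel_meter: Bystander: black analogue meter, 75 by 110 by 100 mm; origin under its middle.
- multimeter: Bystander: grey handheld meter lying flat, 150 (x) by 75 by 30 mm; origin under its middle.
- screwdriver: Bystander: screwdriver lying on the bench along its x, about 200 mm long, 30 mm high at most.
- contact_cleaner: Bystander: standing can, 52 mm across, 150 mm high; origin under its middle.
- brass_fitting: Bystander: brass fitting, 32 mm across, 40 mm high; origin under its middle.
- parts_dish: Bystander: small steel dish, 80 mm across, 30 mm high; origin under its middle.

How it is judged (in metres and radians):
On the way, in this order (a step that is already met when the one before it is completed fails the run):
1. the battery box stands home in the dock (x of battery_box in the frame of dock above -0.04 m and y of battery_box in the frame of dock between -0.016 and 0.016 m and angle between the x axis of battery_box and the x axis of dock, either way round below 0.1 rad and angle between battery_box's own z axis and vertical below 0.04 rad and height (world z) of battery_box below 0.004 m and linear speed of battery_box below 0.01 m/s), for 0.2 s.
2. the dock's button is pressed right down (value of joint button above 0.0048 m), for 0.05 s.
At the end, for the whole second after the job is handed in: The battery box stands upright (within 0.04 rad) and at rest on the bench in the dock, its front within 8 mm of the stop, within 16 mm of the dock's middle line and square to within 0.1 rad; the button has been pressed at least 4.8 mm down after that and is up again (all of step 1 and value of joint button below 0.001 m); the robot touches nothing.
It fails at once if the battery box is tipped by more than 0.15 rad (angle between battery_box's own z axis and vertical above 0.15 rad).
It fails at once if the battery box is lifted by more than 12 mm (height (world z) of battery_box above 0.012 m).
It fails at once if the case or its handle is pushed or gripped (more than 2 N) (contact force between any of the fingers, the arm and case above 2 N).
It fails at once if the button is pressed before the box is home (value of joint button above 0.003 m and x of battery_box in the frame of dock below -0.04 m).
It fails at once if a bystander is moved by more than 20 mm or tipped over (distance of any of gauge_stand, panel_meter, multimeter, screwdriver, contact_cleaner, brass_fitting, parts_dish from where it was at the start of the episode above 0.02 m or angle between any of gauge_stand, panel_meter, multimeter, contact_cleaner, brass_fitting, parts_dish's own z axis and vertical above 0.3 rad).
It also fails if it takes over 54 s, if anything falls off the work surface, if the arm or the gripper's body presses on something with over 40 N, if the wrist force passes 120 N, or if a joint passes its speed limit or range.

## Working session

There is one attempt and no reset: what is moved stays moved. The work goes in short steps, Python scripts to look and compute and a shell command to move; the robot and the scene stay as the last step left them, time stands still between calls to the robot, and variables do not carry over. Pictures are saved under pics/ and viewed, and the job is handed in when it is done.

```bash
ls; mkdir -p pics; python3 - <<'E'
from cell import *
import cv2
for n in("side","top"):
    p,d=get_image(n); cv2.imwrite(f"pics/{n}0.png",p)
    import numpy as np; np.save(f"pics/{n}0d.npy",d)
    print(camera_model(n))
print(get_state())
E
```

```text
pics
{'fx': 450.7984925289838, 'fy': 450.7984925289838, 'cx': 325.36289770914897, 'cy': 198.94511279216925, 'dist_coeffs': array([-0.06503405,  0.        ,  0.        ,  0.        ,  0.        ]), 'world_to_cam': array([[ 2.81649143e-01, -9.59498346e-01,  6.05669702e-03,
        -1.94868328e+02],
       [ 6.77184942e-01,  2.03243469e-01,  7.07186430e-01,
        -4.22971340e+02],
       [-6.79775194e-01, -1.95076948e-01,  7.07001181e-01,
        -6.13754708e+02],
       [ 0.00000000e+00,  0.00000000e+00,  0.00000000e+00,
         1.00000000e+00]])}
{'fx': 486.3013183006804, 'fy': 486.3013183006804, 'cx': 331.8136809233737, 'cy': 200.61190672617542, 'dist_coeffs': array([-0.08437578,  0.        ,  0.        ,  0.        ,  0.        ]), 'world_to_cam': array([[ 7.53419051e-02, -9.97153548e-01,  2.89801510e-03,
        -6.45878508e+01],
       [ 9.77024790e-01,  7.44014728e-02,  1.99717253e-01,
        -5.53597109e+02],
       [-1.99364384e-01, -1.22156457e-02,  9.79849284e-01,
        -1.13588929e+03],
       [ 0.00000000e+00,  0.00000000e+00,  0.00000000e+00,
         1.00000000e+00]])}
{'t': 0.1, 'qpos': array([ 1.16032296e+00,  3.08926350e-01,  1.63508981e+00, -3.32613152e-06,
        1.19968837e+00, -6.97178376e-02]), 'joint_vel': array([-0.00020738, -0.003047  , -0.00373326, -0.00107687, -0.0001368 ,
        0.00026813]), 'tau': array([ 4.58114869e-05, -4.16405082e+01, -2.77643842e+01, -1.38864425e-04,
        3.98478907e-03, -1.25955131e-05]), 'tcp_pos': array([208.62938637, 588.40229151, 255.14206023]), 'ee_rot': array([-1.5706523 ,  0.00210695,  1.23004216]), 'wrist_force': array([-0.4168053 ,  0.49046567,  0.55765674]), 'moment': array([ 0.00514493, -0.00564576, -0.06048515]), 'width': 85.46663421078688}
```

View pics/side0.png

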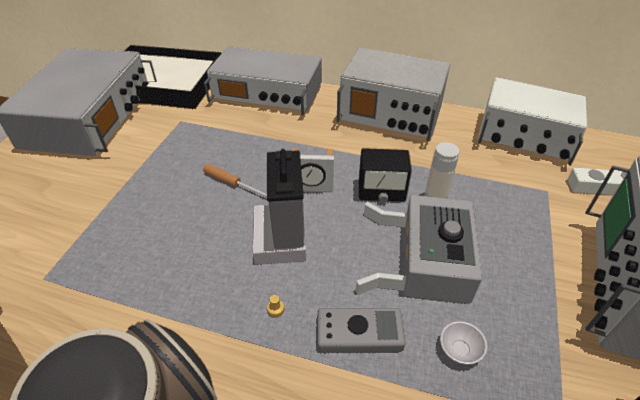

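View pics/top0.png

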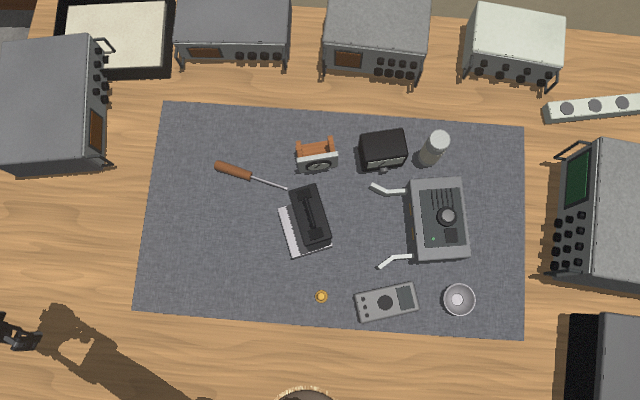

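```bash
cat > h.py <<'E'
from cell import *
import cv2, numpy as np
def cloud(n,d):
    m=camera_model(n); K=np.array([[m['fx'],0,m['cx']],[0,m['fy'],m['cy']],[0,0,1]])
    v,u=np.mgrid[0:400,0:640]
    q=cv2.undistortPoints(np.stack([u,v],-1).reshape(-1,1,2).astype(np.float64),K,m['dist_coeffs']).reshape(400,640,2)
    z=d.astype(float); c=np.stack([q[...,0]*z,-q[...,1]*z,-z],-1)
    T=np.linalg.inv(m['world_to_cam'])
    w=c@T[:3,:3].T+T[:3,3]; w[d<=0]=np.nan
    return w
def rect(pts):
    return cv2.minAreaRect(pts.astype(np.float32))
E
cat > m.py <<'E'
from h import *
import sys
tag=sys.argv[1]
for n in("side","top"):
    d=np.load(f"pics/{n}{tag}d.npy"); w=cloud(n,d); p=cv2.imread(f"pics/{n}{tag}.png")
    if n=="side": box=(slice(140,275),slice(240,320)); dk=(slice(190,305),slice(395,485))
    else: box=(slice(175,265),slice(270,335)); dk=(slice(170,270),slice(400,475))
    print(n,"bench z",np.nanmedian(w[280:285,250:260,2]) )
    for name,r,lo,hi in(("tray",box,32,48),("lid",box,179,194),("dock",dk,72,88),("btn",dk,95,106)):
        q=w[r].reshape(-1,3); q=q[(q[:,2]>lo)&(q[:,2]<hi)]
        if len(q)>5:
            R=rect(q[:,:2]); print(name,len(q),np.round(R[0],1),np.round(R[1],1),round(R[2],1),"z",round(np.median(q[:,2]),1)); print(np.round(cv2.boxPoints(R)).tolist())
E
python3 m.py 0; python3 - <<'E'
import cv2
p=cv2.imread('pics/top0.png')[120:280,260:490]; cv2.imwrite('pics/topz0.png',cv2.resize(p,None,fx=3.4,fy=3.4,interpolation=2))
E
```

```text
side bench z 0.4267878449844602
tray 1198 [525.8  47.3] [224.1 127.9] 9.0 z 39.8
[[405.0, 93.0], [425.0, -33.0], [646.0, 2.0], [626.0, 128.0]]
lid 1502 [495.5  22.1] [128.5  63.2] 21.5 z 187.1
[[424.0, 28.0], [447.0, -31.0], [567.0, 16.0], [544.0, 75.0]]
dock 5058 [ 529.2 -283.5] [204.2 130.7] 8.6 z 80.5
[[418.0, -234.0], [438.0, -363.0], [640.0, -333.0], [620.0, -204.0]]
btn 200 [ 531.  -294.8] [32.8 31.4] 16.1 z 102.0
[[511.0, -284.0], [520.0, -314.0], [551.0, -305.0], [542.0, -275.0]]
top bench z 0.7020340417584521
tray 863 [490.5  40.7] [130.6 103.9] 21.5 z 40.0
[[411.0, 65.0], [449.0, -32.0], [570.0, 16.0], [532.0, 113.0]]
lid 1469 [498.1  22.1] [128.7  64. ] 21.7 z 187.4
[[427.0, 28.0], [450.0, -31.0], [570.0, 16.0], [546.0, 76.0]]
dock 4085 [ 531.3 -284.1] [201.6 131.4] 8.4 z 81.1
[[422.0, -234.0], [441.0, -364.0], [641.0, -334.0], [621.0, -204.0]]
btn 172 [ 531.6 -297.4] [43.3 39.4] 85.6 z 101.9
[[510.0, -317.0], [550.0, -320.0], [553.0, -277.0], [514.0, -274.0]]
```

View pics/topz0.png

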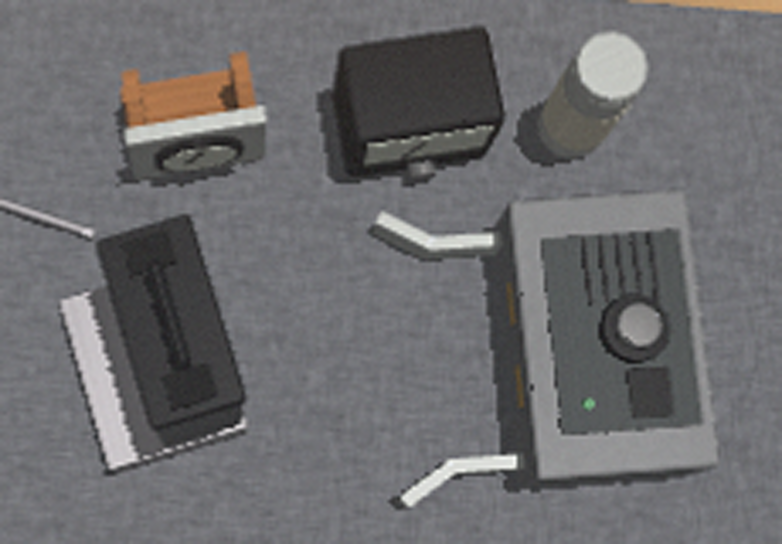

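The top picture shows the box with its rear ledge at about (293,232), the dock at (440,220) with its button at (447,216), and the screwdriver tip at (288,188). The box origin is about (498,22) with heading -68.4°, and the dock origin is (520.5,-219.3) with heading -81.5°. I'll move above the spot behind the tray first.

```bash
python3 -m jog '[{"dp":[27,-50,0],"twist":[0,0,-0.095],"claw":-1},{"dp":[27,-50,0],"twist":[0,0,-0.095],"claw":-1},{"dp":[27,-50,0],"twist":[0,0,-0.095],"claw":-1},{"dp":[27,-50,0],"twist":[0,0,-0.095],"claw":-1},{"dp":[27,-50,0],"twist":[0,0,-0.095],"claw":-1},{"dp":[27,-50,0],"twist":[0,0,-0.095],"claw":-1},{"dp":[27,-50,0],"twist":[0,0,-0.095],"claw":-1},{"dp":[27,-50,0],"twist":[0,0,-0.095],"claw":-1}]'
python3 -m jog '[{"dp":[27,-47,0],"twist":[0,0,-0.093],"claw":-1},{"dp":[0,0,0],"twist":[0,0,0],"claw":-1},{"dp":[0,0,0],"twist":[0,0,0],"claw":-1}]'
```

```text
t: 1.1
tcp_pos: [425.2, 187.3, 256.1]
ee_rot: [-1.571, -0.0, 0.467]
wrist_force: [0.7, 0.6, 0.8]
width: 85.5
t: 1.48
tcp_pos: [451.4, 142.1, 255.8]
ee_rot: [-1.57, 0.001, 0.377]
wrist_force: [-0.8, -0.5, 0.0]
width: 84.9
```

```bash
python3 -m jog '[{"dp":[0,0,-35],"twist":[0,0,0],"claw":-1},{"dp":[0,0,-35],"twist":[0,0,0],"claw":-1},{"dp":[0,0,-35],"twist":[0,0,0],"claw":-1},{"dp":[0,0,-35],"twist":[0,0,0],"claw":-1},{"dp":[0,0,-35],"twist":[0,0,0],"claw":-1},{"dp":[0,0,-20],"twist":[0,0,0],"claw":-1},{"dp":[0,0,0],"twist":[0,0,0],"claw":-1}]'
cat > snap.py <<'E'
from h import *
import sys
t=sys.argv[1]
for n in("side","top"):
    p,d=get_image(n); cv2.imwrite(f"pics/{n}{t}.png",p); np.save(f"pics/{n}{t}d.npy",d)
E
python3 snap.py 1
python3 - <<'E'
import cv2
p=cv2.imread('pics/side1.png')[100:300,130:400]; cv2.imwrite('pics/sidez1.png',cv2.resize(p,None,fx=2.9,fy=2.9,interpolation=2))
E
```

```text
t: 2.35
tcp_pos: [449.3, 143.2, 59.6]
ee_rot: [-1.57, 0.005, 0.38]
wrist_force: [-0.1, -1.3, -0.4]
width: 85.4
```

View pics/sidez1.png

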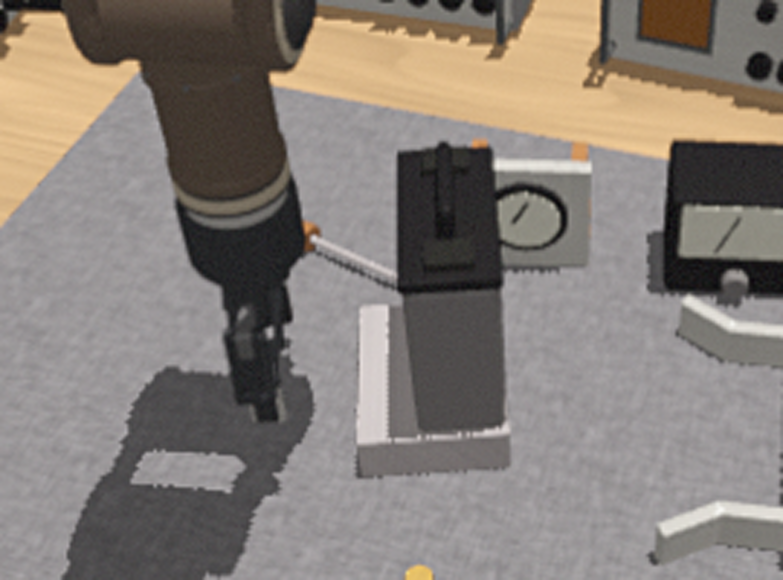

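View pics/top1.png

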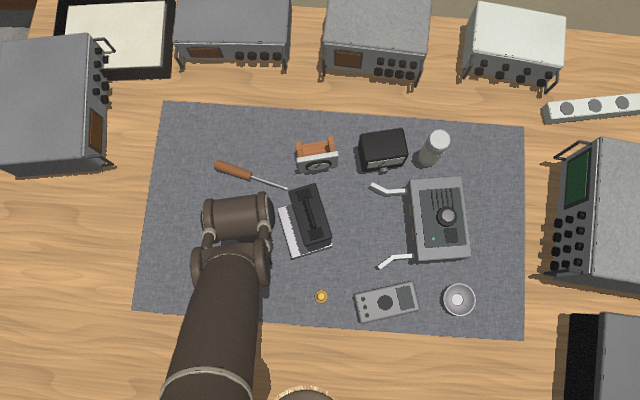

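```bash
python3 - <<'E'
from h import *
b=np.array([.368,-.930]);y=np.array([.93,.368]); t=np.array([449.3,143.2])
for n in("side","top"):
    w=cloud(n,np.load(f"pics/{n}1d.npy")).reshape(-1,3)
    s=(w[:,:2]-t)@b; l=(w[:,:2]-t)@y
    k=(abs(l)<90)&(s<160)
    for lo,hi in((15,40),(40,60),(60,80),(80,110),(110,140),(140,170),(170,200),(200,240),(240,300),(300,400),(400,600)):
        m=k&(w[:,2]>lo)&(w[:,2]<hi)&(s<(55 if lo<200 else 200))
        if m.sum()>3: print(n,lo,hi,m.sum(),"s",np.round([s[m].min(),s[m].max()]),"l",np.round([l[m].min(),l[m].max()]))
w=cloud("side",np.load("pics/side1d.npy"))
# finger lowest: pixels around orig (130+270/2.9,100+410/2.9)
r=w[225:247,205:235].reshape(-1,3); r=r[r[:,2]>12]; i=r[:,2].argsort()[:8]; print(np.round(r[i]))
print(np.round(w[188,288]), np.round(cloud("top",np.load("pics/top0d.npy"))[186:191,284:290,:].reshape(-1,3)[::4]))
E
```

```text
side 40 60 43 s [-11.  11.] l [-56.  45.]
side 60 80 81 s [-11.  11.] l [-58.  50.]
side 80 110 151 s [-14.  17.] l [-75.  51.]
side 110 140 322 s [-20.  20.] l [-75.  32.]
side 140 170 394 s [-30.  37.] l [-70.  -8.]
side 170 200 499 s [-34.  38.] l [-40.   4.]
side 200 240 940 s [-37. 134.] l [-39.  34.]
side 240 300 1206 s [-35.  35.] l [-37.  15.]
side 300 400 3292 s [-62.  67.] l [-59.  26.]
side 400 600 374 s [15. 50.] l [-90. -43.]
top 80 110 14 s [ 8. 15.] l [-71. -41.]
top 110 140 12 s [11. 14.] l [-71. -45.]
top 170 200 5 s [29. 33.] l [-24. -18.]
top 200 240 158 s [-26. 135.] l [-35.  35.]
top 240 300 63 s [-24.  18.] l [-32. -19.]
top 300 400 2889 s [-63.  69.] l [-48.  50.]
top 400 600 1548 s [-67.  51.] l [-90. -15.]
[[405. 127.  46.]
 [404. 125.  47.]
 [405. 123.  48.]
 [402. 136.  50.]
 [407. 119.  50.]
 [399. 132.  51.]
 [406. 116.  51.]
 [413. 117.  52.]]
[451.  -2. 194.] [[598. 105.  -2.]
 [598.  94.   0.]
 [592.  97.  16.]
 [588. 102.  17.]
 [593.  94.   0.]
 [586.  97.  15.]
 [587. 103.  -1.]
 [588.  93.  -2.]]
```

Open fingertips sit 13 mm below the TCP, the fingers are 11 mm to each side, and the wrist clears the case. I'll go down and approach to just short of the tray.

```bash
python3 -m jog '[{"dp":[0,0,-18],"twist":[0,0,0],"claw":-1},{"dp":[1,0,-18],"twist":[0,0,0],"claw":-1},{"dp":[4,-9,0],"twist":[0,0,0],"claw":-1},{"dp":[4,-9,0],"twist":[0,0,0],"claw":-1},{"dp":[4,-9,0],"twist":[0,0,0],"claw":-1},{"dp":[4,-9,0],"twist":[0,0,0],"claw":-1},{"dp":[0,0,0],"twist":[0,0,0],"claw":-1}]'
```

```text
t: 3.32
tcp_pos: [469.7, 105.3, 25.7]
ee_rot: [-1.571, -0.001, 0.375]
wrist_force: [-1.3, -0.1, 0.1]
width: 85.5
```

```bash
python3 - <<'E'
import numpy as np
d=np.deg2rad(-81.5); D=np.array([np.cos(d),np.sin(d)]);N=np.array([-D[1],D[0]])
O=np.array([520.5,-219.3]); P=np.array([471.2,89.1])
x,y=(P-O)@D,(P-O)@N; psi=.229; print(x,y)
prev=np.array([468.9,106.]);pp=.229
F=np.array([x,y]);k=0
def tcp(F,psi):
    b=np.cos(d+psi),np.sin(d+psi); b=np.array(b); l=np.array([-b[1],b[0]])
    return O+F[0]*D+F[1]*N-11*b+4*l
while F[0]<-105:
    T=tcp(F,psi); print(k,np.round(F),"psi",round(psi,3),"tcp",np.round(T,1),"step",np.round(T-prev,1),round(psi-pp,3)); prev=T;pp=psi;k+=1
    dp=-min(.02,psi) if k>0 else 0
    slip=-0.06
    h=psi+dp/2+ (slip if psi>0.06 else -np.clip((F[1])/max(40,(-104-F[0])),-.05,.05)-psi-dp/2)
    F=F+8*np.array([np.cos(h),np.sin(h)]); psi+=dp
E
```

```text
-312.29949622950494 -3.1740596713706233
0 [-312.   -3.] psi 0.229 tcp [470.9 100.8] step [ 2.  -5.2] 0.0
1 [-304.   -2.] psi 0.209 tcp [473.5  93.2] step [ 2.7 -7.6] -0.02
2 [-296.   -1.] psi 0.189 tcp [476.   85.5] step [ 2.5 -7.7] -0.02
3 [-289.    0.] psi 0.169 tcp [478.4  77.8] step [ 2.3 -7.7] -0.02
4 [-281.    1.] psi 0.149 tcp [480.6  70. ] step [ 2.2 -7.8] -0.02
5 [-273.    2.] psi 0.129 tcp [482.6  62.2] step [ 2.  -7.8] -0.02
6 [-265.    2.] psi 0.109 tcp [484.5  54.4] step [ 1.9 -7.8] -0.02
7 [-257.    2.] psi 0.089 tcp [486.2  46.5] step [ 1.7 -7.9] -0.02
8 [-249.    3.] psi 0.069 tcp [487.8  38.6] step [ 1.6 -7.9] -0.02
9 [-241.    3.] psi 0.049 tcp [489.2  30.6] step [ 1.4 -7.9] -0.02
10 [-233.    2.] psi 0.029 tcp [490.4  22.6] step [ 1.3 -8. ] -0.02
11 [-225.    2.] psi 0.009 tcp [491.7  14.7] step [ 1.3 -8. ] -0.02
12 [-217.    2.] psi 0.0 tcp [492.8   6.7] step [ 1.1 -8. ] -0.009
13 [-209.    2.] psi 0.0 tcp [493.9  -1.2] step [ 1.  -7.9] 0.0
14 [-201.    2.] psi 0.0 tcp [494.9  -9.1] step [ 1.  -7.9] 0.0
15 [-193.    2.] psi 0.0 tcp [496.  -17.1] step [ 1.  -7.9] 0.0
16 [-185.    1.] psi 0.0 tcp [497. -25.] step [ 1.  -7.9] 0.0
17 [-177.    1.] psi 0.0 tcp [498.  -32.9] step [ 1.  -7.9] 0.0
18 [-169.    1.] psi 0.0 tcp [499.1 -40.9] step [ 1.  -7.9] 0.0
19 [-161.    1.] psi 0.0 tcp [500.1 -48.8] step [ 1.  -7.9] 0.0
20 [-153.    1.] psi 0.0 tcp [501.1 -56.7] step [ 1.  -7.9] 0.0
21 [-145.    1.] psi 0.0 tcp [502.2 -64.7] step [ 1.  -7.9] 0.0
22 [-137.    1.] psi 0.0 tcp [503.2 -72.6] step [ 1.  -7.9] 0.0
23 [-129.    0.] psi 0.0 tcp [504.3 -80.5] step [ 1.1 -7.9] 0.0
24 [-121.    0.] psi 0.0 tcp [505.4 -88.5] step [ 1.1 -7.9] 0.0
25 [-113.    0.] psi 0.0 tcp [506.5 -96.4] step [ 1.1 -7.9] 0.0
```

First contact and the start of the curve.

```bash
python3 -m jog '[{"dp":[2,-5,0],"twist":[0,0,0],"claw":-1},{"dp":[2,-5,0],"twist":[0,0,0],"claw":-1},{"dp":[2,-6,0],"twist":[0,0,-0.015],"claw":-1},{"dp":[2.5,-7.7,0],"twist":[0,0,-0.02],"claw":-1},{"dp":[2.3,-7.7,0],"twist":[0,0,-0.02],"claw":-1}]'
python3 snap.py 2; sed -i 's/box=(slice(140,275),slice(240,320))/box=(slice(140,285),slice(240,360))/; s/box=(slice(175,265),slice(270,335))/box=(slice(175,265),slice(275,370))/' m.py; python3 m.py 2 | grep -v '^\[\['
```

```text
t: 3.95
tcp_pos: [479.3, 77.5, 25.4]
ee_rot: [-1.566, -0.001, 0.32]
wrist_force: [-1.3, 13.9, 2.0]
width: 85.5
side bench z 0.8073543277265571
tray 1237 [531.6 -13.7] [318.8 205.2] 13.4 z 39.7
lid 1668 [489.   30.3] [129.2 135.5] 17.6 z 187.1
dock 5049 [ 529.5 -283.5] [203.2 130.4] 8.5 z 80.5
btn 205 [ 530.4 -295.8] [35.3 32.4] 61.3 z 101.8
top bench z 613.387074426443
tray 273 [446.4   1.5] [94.1 69.1] 64.8 z 39.9
lid 1251 [502.6  -5. ] [128.  64.] 18.1 z 187.5
dock 4091 [ 531.3 -283.7] [202.1 130.5] 8.8 z 81.1
btn 162 [ 531.4 -297.4] [40.9 43.4] 1.3 z 102.0
```

View pics/side2.png

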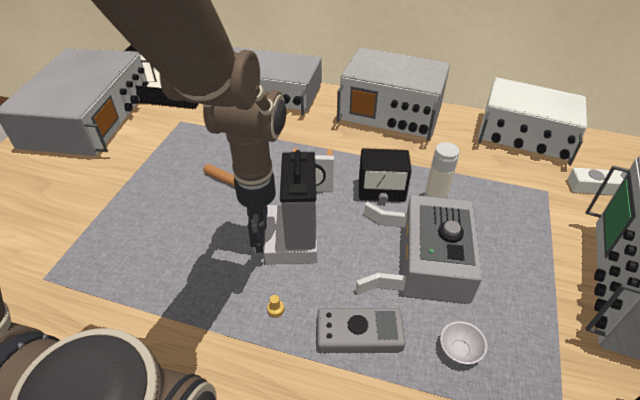

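```bash
python3 -m jog '[{"dp":[2,-7.8,0],"twist":[0,0,-0.02],"claw":-1},{"dp":[1.8,-7.8,0],"twist":[0,0,-0.02],"claw":-1},{"dp":[1.7,-7.8,0],"twist":[0,0,-0.02],"claw":-1},{"dp":[1.5,-7.9,0],"twist":[0,0,-0.02],"claw":-1},{"dp":[1.4,-7.9,0],"twist":[0,0,-0.02],"claw":-1},{"dp":[1.2,-7.9,0],"twist":[0,0,-0.02],"claw":-1},{"dp":[1.2,-8,0],"twist":[0,0,-0.02],"claw":-1}]'
python3 snap.py 3; python3 m.py 3 | grep lid
```

```text
t: 4.92
tcp_pos: [490.7, 22.2, 25.3]
ee_rot: [-1.567, -0.001, 0.181]
wrist_force: [1.4, 12.6, -0.1]
width: 85.3
lid 1752 [492.7 -19.5] [129.9 147.5] 10.3 z 187.0
lid 1149 [502.2 -62.6] [128.2  64.1] 10.1 z 187.6
```

```bash
python3 -m jog '[{"dp":[1.1,-8,0],"twist":[0,0,-0.015],"claw":-1},{"dp":[1,-8,0],"twist":[0,0,-0.013],"claw":-1},{"dp":[1,-8,0],"twist":[0,0,0],"claw":-1},{"dp":[1,-8,0],"twist":[0,0,0],"claw":-1},{"dp":[1,-8,0],"twist":[0,0,0],"claw":-1},{"dp":[1,-8,0],"twist":[0,0,0],"claw":-1},{"dp":[1,-8,0],"twist":[0,0,0],"claw":-1},{"dp":[1,-8,0],"twist":[0,0,0],"claw":-1}]'
python3 snap.py 4; sed -i 's/slice(275,370)/slice(275,400)/' m.py;  python3 m.py 4 | grep lid
```

```text
t: 6.02
tcp_pos: [497.5, -40.8, 25.1]
ee_rot: [-1.564, 0.002, 0.152]
wrist_force: [-1.3, 15.7, 4.2]
width: 85.5
lid 909 [490.4 -64.5] [129.2 107.6] 13.6 z 187.0
lid 991 [ 507.1 -127.1] [128.8  63.3] 8.0 z 187.7
```

View pics/side4.png

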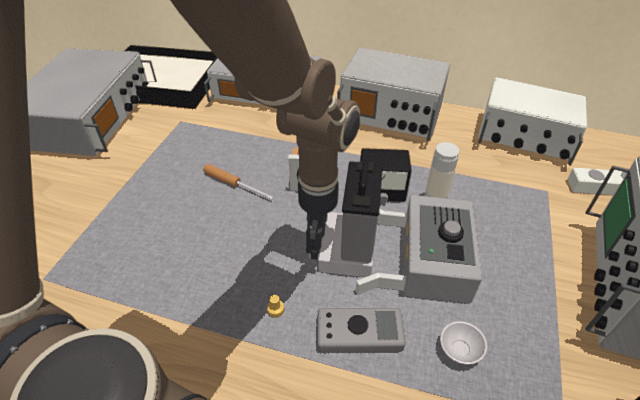

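View pics/top4.png

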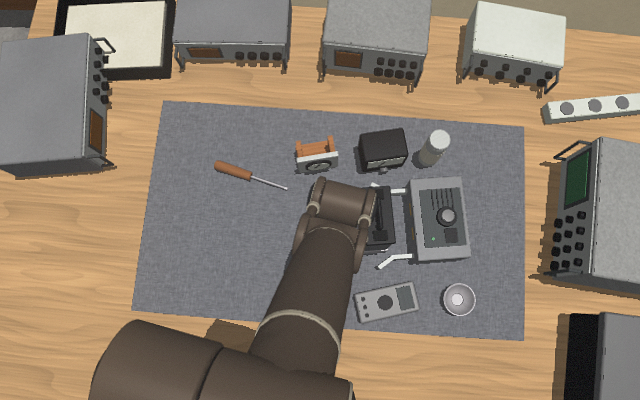

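```bash
python3 -m jog '[{"dp":[1.2,-7.9,0],"twist":[0,0,0],"claw":-1},{"dp":[1.2,-7.9,0],"twist":[0,0,0],"claw":-1},{"dp":[1.2,-7.9,0],"twist":[0,0,0],"claw":-1},{"dp":[1.2,-7.9,0],"twist":[0,0,0],"claw":-1},{"dp":[1.2,-7.9,0],"twist":[0,0,0],"claw":-1},{"dp":[1.2,-7.9,0],"twist":[0,0,0],"claw":-1}]'
python3 -m jog '[{"dp":[0.6,-4,0],"twist":[0,0,0],"claw":-1},{"dp":[0.6,-4,0],"twist":[0,0,0],"claw":-1}]'
```

```text
t: 6.88
tcp_pos: [503.7, -87.1, 25.0]
ee_rot: [-1.562, 0.004, 0.151]
wrist_force: [-2.5, 17.7, 7.4]
width: 85.3
t: 7.12
tcp_pos: [504.8, -94.8, 25.0]
ee_rot: [-1.562, 0.004, 0.151]
wrist_force: [-2.4, 17.7, 7.1]
width: 85.5
```

```bash
python3 -m jog '[{"dp":[0.5,-3,0],"twist":[0,0,0],"claw":-1},{"dp":[0.4,-2.5,0],"twist":[0,0,0],"claw":-1}]';python3 -m jog '[{"dp":[0.3,-2,0],"twist":[0,0,0],"claw":-1}]';python3 -m jog '[{"dp":[0.3,-2,0],"twist":[0,0,0],"claw":-1}]'; python3 snap.py 5;sed -i 's/slice(275,400)/slice(275,412)/' m.py;  python3 m.py 5 | grep lid
```

```text
t: 7.38
tcp_pos: [505.5, -100.1, 24.9]
ee_rot: [-1.561, 0.005, 0.151]
wrist_force: [-3.2, 18.9, 8.9]
width: 85.5
t: 7.5
tcp_pos: [505.8, -102.1, 24.9]
ee_rot: [-1.561, 0.005, 0.151]
wrist_force: [-1.8, 18.9, 8.1]
width: 85.3
t: 7.62
tcp_pos: [506.1, -104.0, 24.9]
ee_rot: [-1.561, 0.005, 0.151]
wrist_force: [-2.6, 18.6, 7.7]
width: 85.6
lid 115 [480.3 -96.5] [53.3 14.8] 74.8 z 188.0
lid 267 [ 514.5 -184.1] [128.9  40.5] 8.0 z 188.5
```

```bash
for i in 1; do python3 -m jog '[{"dp":[0.3,-1.5,0],"twist":[0,0,0],"claw":-1}]';python3 -m jog '[{"dp":[0.3,-1.5,0],"twist":[0,0,0],"claw":-1}]';python3 -m jog '[{"dp":[0.2,-1.5,0],"twist":[0,0,0],"claw":-1}]'; done | grep -E "tcp|force"
```

```text
tcp_pos: [506.1, -104.3, 24.9]
wrist_force: [-2.5, 25.6, 10.7]
tcp_pos: [506.1, -104.3, 24.9]
wrist_force: [-2.6, 31.9, 13.0]
tcp_pos: [506.2, -104.4, 25.0]
wrist_force: [-1.8, 37.5, 13.9]
```

The force rises while the TCP stands still, so the box is against the stop. I'll back off, rise and check.

```bash
python3 -m jog '[{"dp":[-0.6,4,0],"twist":[0,0,0],"claw":-1},{"dp":[-1.5,10,0],"twist":[0,0,0],"claw":-1},{"dp":[-3,20,0],"twist":[0,0,0],"claw":-1},{"dp":[-5,35,0],"twist":[0,0,0],"claw":-1},{"dp":[-5,35,0],"twist":[0,0,0],"claw":-1},{"dp":[-5,35,30],"twist":[0,0,0],"claw":-1},{"dp":[0,0,60],"twist":[0,0,0],"claw":-1},{"dp":[0,0,60],"twist":[0,0,0],"claw":-1}]'
python3 -m jog '[{"dp":[0,0,60],"twist":[0,0,0],"claw":-1},{"dp":[0,0,60],"twist":[0,0,0],"claw":1},{"dp":[0,0,0],"twist":[0,0,0],"claw":1},{"dp":[0,0,0],"twist":[0,0,0],"claw":1},{"dp":[0,0,0],"twist":[0,0,0],"claw":1}]'
python3 snap.py 6; python3 m.py 6|grep -v '^\[\['
```

```text
t: 9.1
tcp_pos: [488.3, 26.1, 176.2]
ee_rot: [-1.571, 0.001, 0.155]
wrist_force: [0.9, -0.7, -0.2]
width: 85.6
t: 9.72
tcp_pos: [487.7, 25.3, 292.8]
ee_rot: [-1.57, 0.005, 0.154]
wrist_force: [1.1, 0.1, 0.2]
width: 12.4
side bench z 0.7412691702403436
tray 521 [537.8 -36.3] [319.9 158.3] 13.3 z 39.6
dock 4816 [ 527.3 -270.5] [205.4 156.3] 8.0 z 80.5
btn 263 [ 498.6 -252.4] [ 31.5 138.5] 37.1 z 101.8
top bench z 685.810023215935
tray 1171 [ 517.8 -165.7] [206.7 103.1] 6.4 z 39.7
lid 914 [ 513.9 -180. ] [128.5  48.3] 7.9 z 187.7
dock 3544 [ 529.  -265.6] [202.  167.3] 8.2 z 81.2
btn 165 [ 499.1 -251.6] [ 39.5 155.6] 34.9 z 101.7
```

View pics/side6.png

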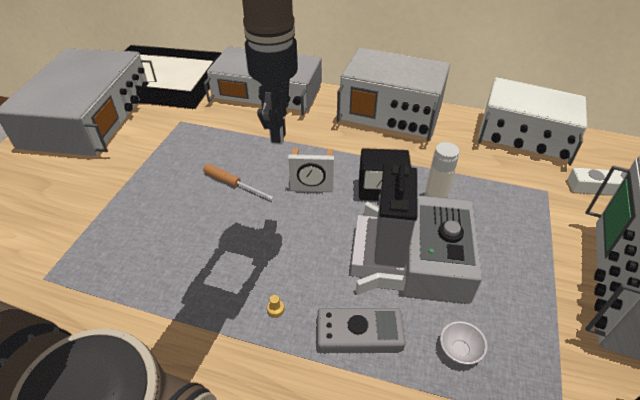

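View pics/top6.png

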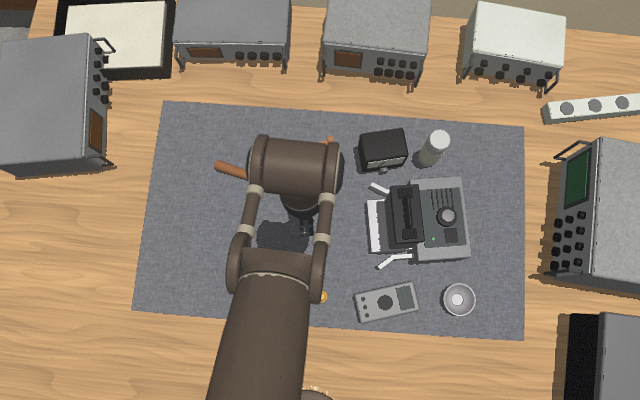

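Both views show the box between the guides, with the lid at about (403,213) in the top view. My crop cuts the lid, so I'll remeasure it along with the button.

```bash
python3 - <<'E'
from h import *
d=np.deg2rad(-81.5); D=np.array([np.cos(d),np.sin(d)]);N=np.array([-D[1],D[0]]);O=np.array([520.5,-219.3])
for n in("side","top"):
    w=cloud(n,np.load(f"pics/{n}6d.npy")).reshape(-1,3)
    r=w[:,:2]-O; X=r@D;Y=r@N
    for nm,k in(("lid",(w[:,2]>180)&(w[:,2]<195)&(X>-90)&(X<30)&(abs(Y)<100)),("tray",(w[:,2]>36)&(w[:,2]<44)&(X>-130)&(X<-55)&(abs(Y)<72)),("btn",(w[:,2]>96)&(w[:,2]<107)&(X>45)&(abs(Y)<60)),("dock",(w[:,2]>76)&(w[:,2]<85)&(X>-8)&(X<140)&(abs(Y)<110))):
        R=rect(np.c_[X[k],Y[k]]); print(n,nm,k.sum(),np.round(R[0],1),np.round(R[1],1),round(R[2],2),"z",np.round(np.median(w[k,2]),1), "X",np.round([X[k].min(),X[k].max()],1))
    bx=(w[:,2]>96)&(w[:,2]<107)&(X>45)&(abs(Y)<60); print("btn world",np.round(np.median(w[bx],0),1))
E
```

```text
side lid 1664 [-32.9  -3.1] [128.4  63.8] 89.84 z 187.1 X [-64.7  -0.8]
side tray 1084 [-83.3  -2. ] [ 48.2 133.9] 3.28 z 40.0 X [-104.6  -55.4]
side btn 365 [234.6 -19.9] [341.1 112.9] 7.33 z 102.0 X [ 60.3 396.8]
side dock 4594 [60.8 -1. ] [137.5 204.4] 0.15 z 80.6 X [ -7.8 129.6]
btn world [ 535.6 -306.7  102. ]
top lid 1502 [-31.2  -0.7] [128.3  65.3] 89.92 z 187.6 X [-63.9   1.5]
top tray 832 [-81.5  -0.6] [ 47.3 130.5] 1.49 z 40.2 X [-103.9  -56.2]
top btn 279 [234.8 -19.5] [344.2 113. ] 7.67 z 102.0 X [ 58.9 397.8]
top dock 3263 [65.4  1.1] [201.4 129.9] 89.92 z 81.2 X [  0.3 130.3]
btn world [ 538.1 -310.   102. ]
```

The box reads home: x about -32, y about -2, square and upright. I'll go above the button with the fingers shut.

```bash
python3 -m jog '[{"dp":[7.3,-53.5,0],"twist":[0,0,0],"claw":1},{"dp":[7.3,-53.5,0],"twist":[0,0,0],"claw":1},{"dp":[7.3,-53.5,0],"twist":[0,0,0],"claw":1},{"dp":[7.3,-53.5,0],"twist":[0,0,0],"claw":1},{"dp":[7.3,-53.5,0],"twist":[0,0,0],"claw":1},{"dp":[7.3,-53.5,0],"twist":[0,0,0],"claw":1},{"dp":[0,0,0],"twist":[0,0,0],"claw":1},{"dp":[0,0,0],"twist":[0,0,0],"claw":1}]'
```

```text
t: 10.82
tcp_pos: [532.3, -295.4, 293.6]
ee_rot: [-1.568, 0.002, 0.153]
wrist_force: [0.4, -0.5, 0.0]
width: -0.0
```

```bash
python3 -m jog '[{"dp":[0,0,-45],"twist":[0,0,0],"claw":1},{"dp":[0,0,-45],"twist":[0,0,0],"claw":1},{"dp":[0,0,-40],"twist":[0,0,0],"claw":1},{"dp":[0,0,-25],"twist":[0,0,0],"claw":1},{"dp":[0,0,0],"twist":[0,0,0],"claw":1},{"dp":[0,0,0],"twist":[0,0,0],"claw":1}]'; python3 snap.py 7;python3 - <<'E'
import cv2
p=cv2.imread('pics/side7.png')[130:310,340:500]; cv2.imwrite('pics/sidez7.png',cv2.resize(p,None,fx=3.3,fy=3.3,interpolation=2))
E
```

```text
t: 11.58
tcp_pos: [533.8, -295.3, 141.4]
ee_rot: [-1.572, -0.001, 0.155]
wrist_force: [0.6, -0.5, 0.1]
width: 0.0
```

View pics/sidez7.png

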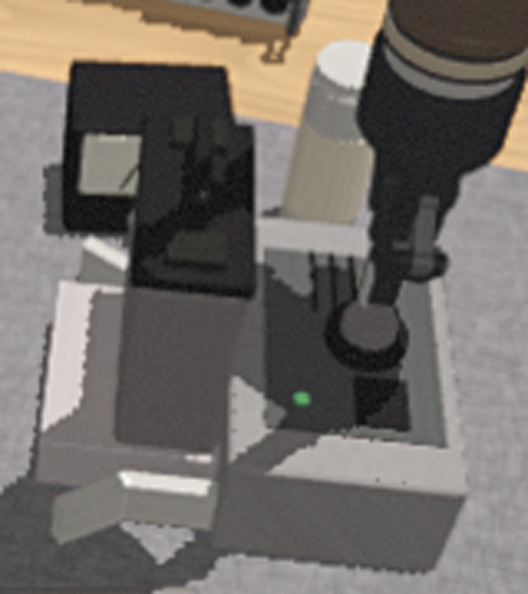

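The fingertip at about (380,300) in the crop hangs just above the button at (370,325). I'll press straight down in small steps.

```bash
python3 -m jog '[{"dp":[-2,-1,-8],"twist":[0,0,0],"claw":1},{"dp":[0,0,-4],"twist":[0,0,0],"claw":1}]' | grep -E "tcp|force"; for i in 1; do python3 -m jog '[{"dp":[0,0,-3],"twist":[0,0,0],"claw":1}]'; python3 -m jog '[{"dp":[0,0,-2],"twist":[0,0,0],"claw":1}]'; python3 -m jog '[{"dp":[0,0,-2],"twist":[0,0,0],"claw":1}]';python3 -m jog '[{"dp":[0,0,-2],"twist":[0,0,0],"claw":1}]'; done | grep -E "tcp|force"
```

```text
tcp_pos: [530.8, -296.9, 128.2]
wrist_force: [1.1, 0.3, -1.6]
tcp_pos: [530.8, -296.9, 125.2]
wrist_force: [-0.9, 0.6, 3.0]
tcp_pos: [530.8, -296.9, 123.4]
wrist_force: [-1.8, 0.2, 4.1]
tcp_pos: [530.8, -296.9, 121.5]
wrist_force: [-2.6, 1.1, 6.7]
tcp_pos: [530.9, -297.0, 121.3]
wrist_force: [-7.1, 3.7, 19.6]
```

It bottomed out: 20 N and no further motion. I'll hold briefly, release and move clear.

```bash
python3 -m jog '[{"dp":[0,0,-1],"twist":[0,0,0],"claw":1},{"dp":[0,0,0],"twist":[0,0,0],"claw":1}]'
python3 -m jog '[{"dp":[0,0,10],"twist":[0,0,0],"claw":1},{"dp":[0,0,40],"twist":[0,0,0],"claw":1},{"dp":[0,0,50],"twist":[0,0,0],"claw":1},{"dp":[0,0,60],"twist":[0,0,0],"claw":1},{"dp":[-20,40,20],"twist":[0,0,0],"claw":1},{"dp":[-15,60,0],"twist":[0,0,0],"claw":1},{"dp":[-15,60,0],"twist":[0,0,0],"claw":1},{"dp":[0,60,0],"twist":[0,0,0],"claw":1}]'
python3 -m jog '[{"dp":[0,60,0],"twist":[0,0,0],"claw":1},{"dp":[0,0,0],"twist":[0,0,0],"claw":1},{"dp":[0,0,0],"twist":[0,0,0],"claw":1}]'
python3 snap.py 8; python3 - <<'E'
from h import *
d=np.deg2rad(-81.5); D=np.array([np.cos(d),np.sin(d)]);N=np.array([-D[1],D[0]]);O=np.array([520.5,-219.3])
for n in("side","top"):
  for tag in "08":
    w=cloud(n,np.load(f"pics/{n}{tag}d.npy")).reshape(-1,3)
    r=w[:,:2]-O; X=r@D;Y=r@N
    for nm,k in(("lid",(w[:,2]>180)&(w[:,2]<195)&(X>-90)&(X<30)&(abs(Y)<100)),("btn",(w[:,2]>90)&(w[:,2]<110)&(np.hypot(X-77,Y)<8))):
        if k.sum()<5: continue
        R=rect(np.c_[X[k],Y[k]]); print(n,tag,nm,k.sum(),np.round(R[0],1),np.round(R[1],1),round(R[2],2),"z",np.round(np.median(w[k,2]),1))
E
```

```text
t: 12.68
tcp_pos: [530.9, -297.0, 121.4]
ee_rot: [-1.57, 0.001, 0.154]
wrist_force: [-7.1, 3.5, 18.0]
width: 0.2
t: 13.68
tcp_pos: [480.2, -75.2, 298.0]
ee_rot: [-1.571, -0.001, 0.153]
wrist_force: [0.6, 0.6, 0.3]
width: 0.1
t: 14.05
tcp_pos: [481.2, -16.9, 298.1]
ee_rot: [-1.572, -0.0, 0.155]
wrist_force: [0.1, 0.8, -0.5]
width: 0.0
side 0 btn 39 [76.7  0.7] [14.2 13.5] 22.99 z 102.5
side 8 lid 1665 [-32.8  -3.9] [127.2  63.7] 89.96 z 187.2
side 8 btn 40 [76.7 -0.5] [13.7 14.9] 63.66 z 102.0
top 0 btn 38 [76.9 -0.8] [14.2 14.8] 79.27 z 103.0
top 8 lid 1509 [-31.   -0.7] [ 65.4 128.7] 0.07 z 187.8
top 8 btn 36 [76.4  0. ] [14.4 14.2] 62.34 z 103.0
```

View pics/side8.png

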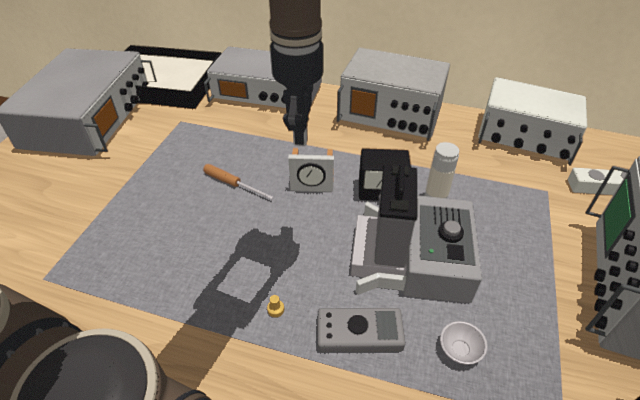

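```bash
python3 -c "
from cell import *
s=get_state();print(s['t'],s['wrist_force']);print(finish_job())"
```

```text
14.15 [0.44726275 0.57622811 0.26328792]
the job is handed in; nothing more can be done
None
```

The battery box is in the dock and the button has been pressed and let go. I handed the job in at about 14 s of the 54 s allowed.

**Pushing the box:** I pushed low on the rear face of the tray with the two open fingertips, in a gentle curve and then straight. I stopped when the push force rose from about 18 to 37 N with the TCP standing still, which I took as the box against the stop.

**Last camera check of the box:** The box stands in the dock frame at x about -31 (top) to -33 mm (side), against -32 for home, and y about -1 to -4 mm. It is square to within about 0.01 rad, and its lid is level at 187 mm.

**Pressing the button:** With the fingers shut I pressed straight down until it hit a hard stop at about 18–20 N, held it there for about 0.25 s and lifted off. Its top is back at its starting height to within 0.5 mm in both views. The button's travel itself could not be read. The TCP sank about 4 mm after the first clear contact force, so "right down" rests on that hard stop.

**At the end:** The arm is clear of everything, with a wrist force below 1 N. The bystanders look unmoved in the last side picture, though I did not measure their positions.

**Views that disagreed:** The two cameras differ by about 2–3 mm on the box position, and both put the button top at about 102–103 mm rather than the stated 99. Neither affected the result.

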